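# Set the tinsmith's bending stop on the brass stud

## Robot

A 7-joint arm with a two-finger parallel gripper is mounted at the origin on the work surface. World frame = base frame: x ahead of the robot, y to its left, z up, the work surface at z = 0. Lengths are in m, angles in rad, forces in N, time in s.
With the tool pointing down it reaches from about 0.4 to 0.875 m from the base axis. Payload 4.4 kg.
Tool frame: the origin (TCP) lies midway between the tips of the shut fingers; the grasp point (between the pads) lies 19 mm behind it; z points along the fingers, y is the line along which they close (so a half turn about z gives the same grasp; the last joint's range is limited). The gripper opens to 85 mm and grips with 20 to 120 N. Pads are 22 mm wide; open, the fingers measure 114 mm over their backs; the gripper's body (76 mm by 85 mm) begins 54 mm behind the grasp point. The pads swing forward as they close: fully open they stand 13 mm farther back than shut.
Start: joints at [1.076, 0.628, 0.038, 1.517, -0.027, 0.996, -0.02], TCP at [0.27, -0.591, 0.231] pointing down, gripper open.
Joint ranges: [-3.06, 3.06], [-0.37, 2.12], [-1.25, 1.32], [0.18, 2.47], [-1.1, 4.24], [0.23, 1.98], [-2.94, 2.94]. Speed limits (rad/s): [2.57, 2.57, 3.14, 3.14, 3.14, 3.14, 3.14].

## Interface

Orientations are given as a unit quaternion [x, y, z, w].
In Python, from bench import monitor, imaging, r gives the robot as it stands.
- The arm moves only by the shell command python3 -m handwheel 'ROWS'. ROWS is JSON, a list of rows, each a list of 5 numbers: the shift along the world's x, y, z scaled (see below), then the turn about the world's z scaled (see below), then the closure, from -1 (fully open) to 1 (shut). In form: [[x, y, z, twist, claw], ...]. A call has 1 to 20 rows; each row shifts and turns the commanded pose from where the row before left it; what a row does not reach is not made up. The controller multiplies each number of a shift by 0.3 m and each number of a turn by 0.1 rad. A row lasts 1/10 s, in which the tool goes at most 50 mm and 8.59 degrees, less where a joint would pass 70% of its speed; a pose out of reach is approached as far as the arm can. A call with a number of a shift or a turn outside -1 to 1 is refused whole. A call with a gripper value outside its range is refused whole. The fingers move at their own pace and stop on an object; the grip force is fixed at half the most. Time passes only in rows, so rows that do not move let the fingers close. It gives the time, the measured TCP pose, the force, the opening and the grip force at its end, in the units of the state.
- monitor.state(): the state, without advancing time (a new reading comes with each control period).
- imaging.capture(name): name is "side" or "top" or "wrist"; returns the picture (420x560x3 uint8, red, green, blue); there is no depth.
- imaging.camera_model(name): a dict with "K" (3x3 intrinsics, pixels), "xyz" and "rotation" of the camera in the world. Camera axes: x right, y down, z forward; pixel columns grow to the right and rows downward; lengths in m; the calibration is good to about 2 mm. A picture is of the moment at which its call begins: read the wrist's pose just before it. camera_model takes no time and is no camera call; for the wrist camera it gives the pose at the moment of the call.
- r.hand_in(): hands the job in; it is judged then, once.
The state is a dict: "t": time; "joint_positions": joint angles; "joint_velocities": joint speeds; "joint_torque": joint torques, N m; "tcp_pos": TCP position; "tool_rot": TCP orientation; "wrist_force": force on the tool from outside, world axes, zero at the start; "ft_torque": the same for the moment, N m; "grip_width": opening from 0.0 (shut) to 1.0 (fully open); "gripper_force": force on a finger pad.
Only numpy, scipy, OpenCV 4.12 (cv2) and the standard library are available. Lean on these libraries where they do the work, as an engineer would, in place of code of your own. Each camera call takes 0.05 s, during which the arm holds its last target. There are 200 camera calls.

## Task

On the green plate an aluminium stop bar lies loose on its pivot bolt. Take it by its red handle, swing it round the bolt to the brass stud, not the blue one, and lower it so that its slot drops over the brass stud and the bar lies flat on the plate; then let go.

Things in the scene. Friction and masses are not known exactly. Their poses are not given: they have to be found in the camera images.
- bar_grip (a point): Centre of the red handle (40 along bar x 16 thick x 50 mm tall) upright on the stop bar; pinch its thickness from above. x: along the bar, bolt to slot; y: across; z up. Bar: loose aluminium strap 225 x 56 x 5 mm, 0.25 kg, flat on the plate, its underside 30 mm below this point. Bolt hole, 25 mm across, centred at x = -85 mm; closed slot, 51 mm (x) by 29 mm (y), centred at x = +65 mm.
- pivot_bolt (a point): Foot of the pivot bolt's axis, on the top face of the fixed green plate (260 x 330 x 12 mm). The steel bolt, 14 mm thick, stands upright through the bar's hole; its dark head (34 mm wide, 12 mm high) starts 50 mm above the plate, so the bar can be lifted up to 45 mm and turned freely, but not taken off.
- brass_stud: The stud to use: fixed, upright, brass-coloured, 14 mm thick, 20 mm tall, the last 8 mm tapering to 6 mm, with a flat brass-coloured disc 52 mm across round its foot. Origin: foot of its axis, on the plate's top face. It stands 138 to 162 mm from the pivot bolt's axis, 30 to 70 degrees to the left or right of where the bar points at the start.
- blue_stud: The same stud in blue with a blue disc, on the other side of the bar; origin likewise. Not to be used.
Mind the look-alikes: they are no part of the job. Of the things like the part that bears bar_grip, leave any that is black; of the rest the larger one is meant.

How it is judged:
At the end, for the whole second after the job is handed in: The bar, let go, lies flat (within 6 mm) on the plate, still on its pivot bolt, with the brass stud standing inside its slot (anywhere in the slot) (x of brass_stud in the frame of bar_grip between 0.04 and 0.09 m and y of brass_stud in the frame of bar_grip between -0.015 and 0.015 m and z of each of brass_stud, pivot_bolt in the frame of bar_grip above -0.036 m and horizontal distance between bar_grip and pivot_bolt below 0.1 m); the robot touches nothing.
It fails at once if the bar's slot is lowered over the blue stud (x of blue_stud in the frame of bar_grip between 0.04 and 0.09 m and y of blue_stud in the frame of bar_grip between -0.015 and 0.015 m and z of blue_stud in the frame of bar_grip above -0.036 m).
It also fails if it takes over 35 s, if anything falls off the work surface, if the arm or the gripper's body presses on something with over 40 N, if the wrist force passes 120 N, or if a joint passes its speed limit or range.

## Working session

There is one attempt and no reset: what is moved stays moved. The work goes in short steps, Python scripts to look and compute and a shell command to move; the robot and the scene stay as the last step left them, time stands still between calls to the robot, and variables do not carry over. Pictures are saved under pics/ and viewed, at most 10 in all, crops included, and the job is handed in when it is done.

```bash
mkdir -p pics
cat > h.py <<'E'
import numpy as np, cv2
from bench import monitor, imaging, r
def ray(cam,u,v):
    K=np.array(cam["K"]);R=np.array(cam["rotation"]);
    if R.shape!=(3,3):
        from scipy.spatial.transform import Rotation as Ro; R=Ro.from_quat(R).as_matrix()
    return np.array(cam["xyz"]),R@np.linalg.inv(K)@np.array([u,v,1.])
def onplane(cam,u,v,z):
    o,d=ray(cam,u,v); return o+d*(z-o[2])/d[2]
def proj(cam,p):
    o,_=ray(cam,0,0);R=np.array([ (ray(cam,0,0))[1] ]);
    K=np.array(cam["K"]);Rm=np.array(cam["rotation"])
    if Rm.shape!=(3,3):
        from scipy.spatial.transform import Rotation as Ro; Rm=Ro.from_quat(Rm).as_matrix()
    c=K@Rm.T@(np.array(p)-o); return c[:2]/c[2]
def cross(c1,p1,c2,p2):
    o1,d1=ray(c1,*p1);o2,d2=ray(c2,*p2)
    A=np.stack([d1,-d2],1);s=np.linalg.lstsq(A,o2-o1,rcond=None)[0]
    a,b=o1+s[0]*d1,o2+s[1]*d2; return (a+b)/2,np.linalg.norm(a-b)
def save(name,img): cv2.imwrite("pics/"+name,img[:,:,::-1])
E
python3 - <<'E'
from h import *
a=imaging.capture("top");b=imaging.capture("side")
save("top0.png",a);save("side0.png",b)
print(imaging.camera_model("top"),imaging.camera_model("side"));print(monitor.state())
E
```

```text
{'K': array([[493.12816253,   0.        , 279.88154159],
       [  0.        , 493.12816253, 215.0414075 ],
       [  0.        ,   0.        ,   1.        ]]), 'xyz': array([ 0.23442599, -0.01513284,  1.03642596]), 'rotation': array([ 0.72535718, -0.68059462,  0.06975719, -0.07603858])} {'K': array([[457.42166552,   0.        , 285.40849274],
       [  0.        , 457.42166552, 207.12727194],
       [  0.        ,   0.        ,   1.        ]]), 'xyz': array([0.05842251, 0.6959007 , 0.61695493]), 'rotation': array([-0.19818174,  0.86441507, -0.44906842,  0.10884916])}
{'t': 0.1, 'joint_positions': array([ 1.07620344,  0.62924273,  0.03845721,  1.5182793 , -0.02700126,
        0.99631354, -0.01997166]), 'joint_velocities': array([ 0.00038667, -0.00350328,  0.00166838, -0.00236484,  0.00090281,
        0.00032657, -0.00102154]), 'joint_torque': array([ 3.87879249e-03, -5.64527571e+01,  1.23038895e+00, -1.93972331e+01,
        1.11758709e-02,  5.48466473e-03,  5.83055396e-06]), 'tcp_pos': array([ 0.27003678, -0.59062618,  0.23048474]), 'tool_rot': array([ 9.77102778e-01,  2.12766111e-01, -1.94902500e-04, -8.40002535e-04]), 'wrist_force': array([0.6797384 , 0.78108641, 0.27438315]), 'ft_torque': array([ 0.03044472,  0.01351725, -0.00800559]), 'gripper_force': 0.0, 'grip_width': 0.9996995213836166}
```

View pics/top0.png

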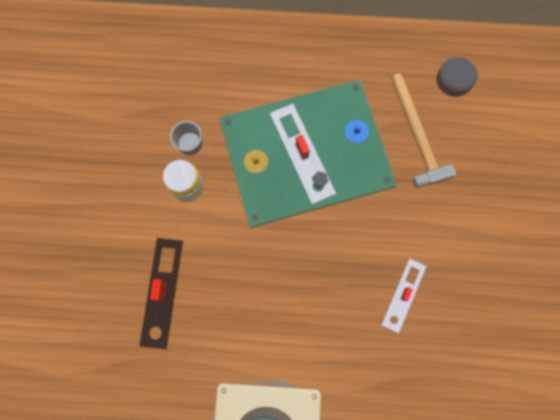

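View pics/side0.png

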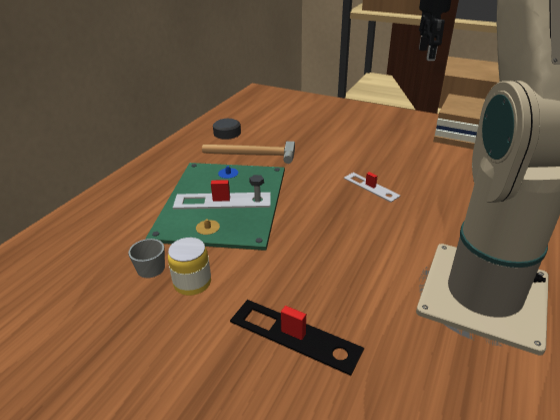

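Top view candidates: a black bar at (160,292), which is excluded; a small silver bar at (404,296); and a large silver bar on the green plate at (303,150). The plate bar is the one meant, being larger and on the bolt (320,180). Brass disc is at (256,161), blue at (357,131).

```bash
cat > m.py <<'E'
from h import *
def blob(img,lo,hi,near,rad=60):
    h=cv2.cvtColor(img,cv2.COLOR_RGB2HSV); m=cv2.inRange(h,np.array(lo),np.array(hi))
    mm=np.zeros_like(m); cv2.circle(mm,near,rad,255,-1); m&=mm
    c,_=cv2.findContours(m,cv2.RETR_EXTERNAL,cv2.CHAIN_APPROX_NONE)
    return max(c,key=cv2.contourArea)
def cen(c):
    M=cv2.moments(c); return np.array([M['m10']/M['m00'],M['m01']/M['m00']])
E
python3 - <<'E'
from m import *
a=cv2.imread("pics/top0.png")[:,:,::-1].copy();b=cv2.imread("pics/side0.png")[:,:,::-1].copy()
T=imaging.camera_model("top");S=imaging.camera_model("side")
RED=([0,170,90],[6,255,255]);BR=([15,120,90],[30,255,255]);BL=([100,120,60],[125,255,255]);WH=([0,0,150],[179,60,255])
for n,rg,pt,ps,rd in [("red",RED,(303,147),(221,190),22),("brass",BR,(256,161),(208,227),22),("blue",BL,(357,131),(228,173),22)]:
    ct,cs=blob(a,*rg,pt,rd),blob(b,*rg,ps,rd)
    et=cv2.fitEllipse(ct)[0];es=cv2.fitEllipse(cs)[0]
    print(n,cen(ct),cv2.contourArea(ct),cen(cs),cv2.contourArea(cs),"plane12",onplane(T,*et,.012),onplane(S,*es,.012),"cross",cross(T,cen(ct),S,cen(cs)))
    if n=="red":
        print("red rect",cv2.minAreaRect(ct))
# bar
c=blob(a,*WH,(303,152),60);q=cv2.boxPoints(cv2.minAreaRect(c));P=np.array([onplane(T,*p,.017) for p in q]);print("bar",P, P.mean(0))
# bolt head
D=([0,0,0],[179,255,70])
c=blob(a,*D,(320,180),14);print("head top",cen(c),onplane(T,*cen(c),.072))
c2=blob(b,*D,(257,181),10);print("head side",cen(c2),onplane(S,*cen(c2),.068),cross(T,cen(c),S,cen(c2)))
cr=cv2.resize(a[75:230,210:400],None,fx=4,fy=4*1,interpolation=cv2.INTER_CUBIC)[:600];save("crop.png",cr)
E
```

```text
red [301.8609407  144.77096115] 81.5 [219.68577853 189.79988758] 296.5 plane12 [ 0.6083208  -0.03708976  0.012     ] [ 0.62307669 -0.07603883  0.012     ] cross (array([ 0.59600972, -0.03687801,  0.04261864]), np.float64(0.0026669767632726948))
red rect ((301.75775146484375, 144.82989501953125), (16.550142288208008, 6.193612098693848), 66.03751373291016)
brass [255.53792135 161.03792135] 356.0 [207.0372807  226.79751462] 228.0 plane12 [0.5649979  0.06138967 0.012     ] [0.56671637 0.06193912 0.012     ] cross (array([0.56583916, 0.06174561, 0.01181039]), np.float64(0.0016506523683149578))
blue [356.5       130.9057971] 414.0 [227.70953912 172.43944266] 155.5 plane12 [ 0.64815221 -0.15523645  0.012     ] [ 0.64995284 -0.15567319  0.012     ] cross (array([ 0.64870594, -0.15498988,  0.01221033]), np.float64(0.001274811405318069))
bar [[ 0.67591752  0.04269483  0.017     ]
 [ 0.70766013 -0.01103048  0.017     ]
 [ 0.50254114 -0.11669474  0.017     ]
 [ 0.47307768 -0.06457333  0.017     ]] [ 0.58979912 -0.03740093  0.017     ]Traceback (most recent call last):
  File "<stdin>", line 15, in <module>
  File "m.py", line 6, in blob
    return max(c,key=cv2.contourArea)
ValueError: max() iterable argument is empty
```

Run:
```python
from m import *
a=cv2.imread("pics/top0.png")[:,:,::-1].copy();b=cv2.imread("pics/side0.png")[:,:,::-1].copy()
T=imaging.camera_model("top");S=imaging.camera_model("side")
print(cv2.cvtColor(a,cv2.COLOR_RGB2HSV)[180,314:328],cv2.cvtColor(b,cv2.COLOR_RGB2HSV)[181,250:265:2])
D=([0,0,0],[179,110,105])
c=blob(a,*D,(320,180),14);print("head top",cen(c),cv2.contourArea(c),onplane(T,*cen(c),.072))
c2=blob(b,*D,(257,181),9);print("head side",cen(c2),cross(T,cen(c),S,cen(c2)))
save("crop.png",cv2.resize(a[75:225,210:400],None,fx=4,fy=4,interpolation=cv2.INTER_CUBIC))
```

```text
[[105  18 113]
 [105  23 111]
 [105  23 109]
 [105  19 106]
 [105  23 109]
 [105  23 109]
 [103  21 108]
 [103  21 108]
 [111  23 109]
 [111  24 107]
 [104  27 104]
 [105  24 108]
 [103  20 113]
 [105  18 139]] [[  0   0  37]
 [ 98  19  55]
 [102  20  63]
 [102  21  62]
 [102  20  65]
 [ 90  12  44]
 [  0   0  26]
 [ 75 109 101]]
head top [318.12244898 185.76190476] 24.5 [ 0.50144369 -0.07334517  0.072     ]
head side [256.28054741 180.99120235] (array([ 0.508275  , -0.07137172,  0.06845837]), np.float64(0.01215992774768726))
```

View pics/crop.png

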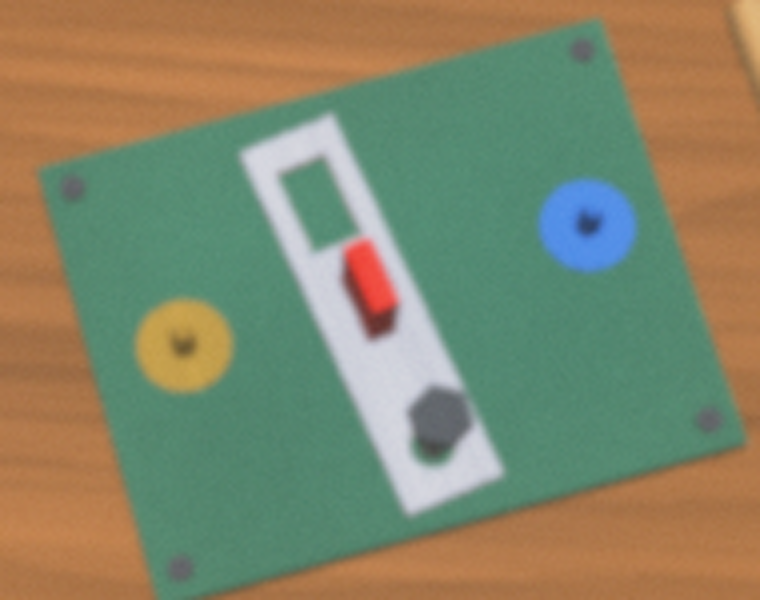

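The crop shows the large silver bar with the red handle (top face at crop (370,276)), bolt head at (439,417), slot at (318,202), brass disc at (184,345) and blue disc at (588,226): this is the part meant.

Run:
```python
from m import *
T=imaging.camera_model("top")
f=lambda x,y:(210+x/4-.4,75+y/4-.4)
H=onplane(T,*f(370,276),.067);B=onplane(T,*f(439,417),.074);s=onplane(T,*f(318,202),.015);hole=onplane(T,*f(432,446),.013)
q=np.array([onplane(T,*f(*p),.017) for p in [(241,152),(334,114),(503,475),(409,515)]])
ax=(q[0]+q[1]-q[2]-q[3])/2;yaw=np.arctan2(ax[1],ax[0]);u=ax/np.linalg.norm(ax);C=q.mean(0)
print("H",H,"B",B,"slot",s,"C",C,np.linalg.norm(ax),np.degrees(yaw),"hole~",hole)
print("slot-H",(s-H)[:2]@u[:2],"H-B",(H-B)[:2]@u[:2],"C-H",(C-H)[:2]@u[:2], "lat",[float(np.cross(u[:2],(p-C)[:2])) for p in(H,B,s)])
st=monitor.state();R=st["tool_rot"]
from scipy.spatial.transform import Rotation as Ro
M=Ro.from_quat(R).as_matrix();ty=np.degrees(np.arctan2(M[1,1],M[0,1]));print("tool y deg",ty)
```

```text
H [ 0.59099455 -0.03619688  0.067     ] B [ 0.51551305 -0.07501012  0.074     ] slot [ 0.65115383 -0.00643746  0.015     ] C [ 0.58977481 -0.03845001  0.017     ] 0.224731794459451 27.118145986261588 hole~ [ 0.51695784 -0.07582337  0.013     ]
slot-H 0.06711102072720479 H-B 0.08487581905179743 C-H -0.0021126937466301784 lat [0.0014494509823297984, 0.0013095047701212892, 0.0005151595098615257]
tool y deg -65.43098611893002<stdin>:8: DeprecationWarning: Arrays of 2-dimensional vectors are deprecated. Use arrays of 3-dimensional vectors instead. (deprecated in NumPy 2.0)
```

```bash
python3 -m handwheel '[[0.071,0.123,-0.018,0.03,-1],[0.071,0.123,-0.018,0.03,-1],[0.071,0.123,-0.018,0.03,-1],[0.071,0.123,-0.018,0.03,-1],[0.071,0.123,-0.018,0.03,-1],[0.071,0.123,-0.018,0.03,-1],[0.071,0.123,-0.018,0.03,-1],[0.071,0.123,-0.018,0.03,-1],[0.071,0.123,-0.018,0.03,-1],[0.071,0.123,-0.018,0.03,-1],[0.071,0.123,-0.018,0.03,-1],[0.071,0.123,-0.018,0.03,-1],[0.071,0.123,-0.018,0.03,-1],[0.071,0.123,-0.018,0.03,-1],[0.071,0.123,-0.018,0.03,-1],[0,0,0,0,-1],[0,0,0,0,-1]]'
python3 - <<'E'
from h import *
from scipy.spatial.transform import Rotation as Ro
st=monitor.state();M=Ro.from_quat(st["tool_rot"]).as_matrix();print(st["tcp_pos"],np.degrees(np.arctan2(M[1,1],M[0,1])))
W=imaging.camera_model("wrist");save("w1.png",imaging.capture("wrist"));print(W)
for p in [(.591,-.0365,.067),(.5155,-.075,.074),(.565,.0615,.012)]: print(proj(W,p))
E
```

```text
t: 1.8
tcp_pos: [0.5895, -0.0363, 0.1496]
tool_rot: [0.972, 0.236, -0.001, -0.0]
wrist_force: [1.0, -0.3, -0.3]
grip_width: 1.001
gripper_force: 0.0
[ 0.58954314 -0.03630966  0.14958421] -62.69073083301155
{'K': array([[353.00061455,   0.        , 284.51953519],
       [  0.        , 353.00061455, 211.96450423],
       [  0.        ,   0.        ,   1.        ]]), 'xyz': array([ 0.65192663, -0.00289967,  0.2916194 ]), 'rotation': array([ 0.84500804, -0.51577154, -0.07357604,  0.12053086])}
[287.57531522 217.92747354]
[286.98900431 334.21166891]
[163.02104687 171.61535697]
```

View pics/w1.png

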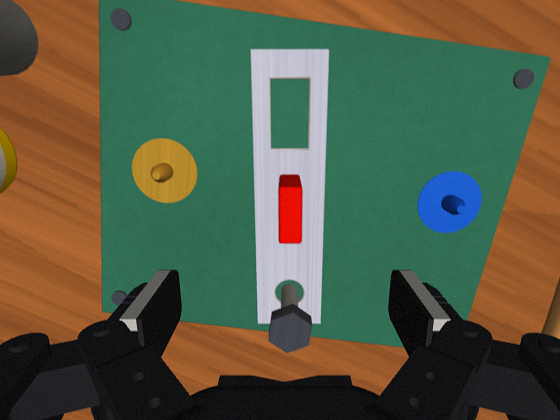

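Wrist view: handle top centre at (290,216), bolt head (290,333), brass disc (165,170), all within 3 px of my prediction. Descending with a 1–2 mm correction.

```bash
python3 -m handwheel '[[0.008,-0.004,-0.08,0,-1],[0,0,-0.08,0,-1],[0,0,-0.08,0,-1],[0,0,-0.08,0,-1],[0,0,-0.08,0,-1],[0,0,0,0,-1],[0,0,0,0,-1],[0,0,0,0,1],[0,0,0,0,1],[0,0,0,0,1],[0,0,0,0,1],[0,0,0,0,1],[0,0,0,0,1],[0,0,0,0,1],[0,0,0,0,1]]'
```

```text
t: 3.35
tcp_pos: [0.5924, -0.0387, 0.0308]
tool_rot: [0.972, 0.235, 0.0, 0.0]
wrist_force: [-0.5, -0.0, 5.4]
grip_width: 0.178
gripper_force: 59.5
```

```bash
python3 -m handwheel '[[0,0,0.02,0,1],[0,0,0.02,0,1],[0,0,0.02,0,1],[0,0,0.02,0,1],[0,0,0.02,0,1],[0,0,0,0,1],[0,0,0,0,1],[0,0,0,0,1]]'
python3 - <<'E'
from h import *
from scipy.spatial.transform import Rotation as Ro
st=monitor.state();M=Ro.from_quat(st["tool_rot"]).as_matrix();y=np.arctan2(M[1,1],M[0,1]);th0=y+np.pi/2;print(np.degrees(th0))
p=st["tcp_pos"][:2];B=np.array([.5155,-.075])+[.001,-.001];S=np.array([.565,.0615])+[.001,-.001]
th1=np.arctan2(*(S-B)[::-1]);n=12
print("dist",np.linalg.norm(p-B),"S",np.linalg.norm(S-B),np.degrees(th1),"turn",(th1-th0),(th1-th0)/.1/n)
r0=np.linalg.norm(p-B);a0=np.arctan2(*(p-B)[::-1]);prev=p
for i in range(1,n+1):
    f=i/n;a=a0+(th1-a0)*f;rr=r0+(.085-r0)*f;q=B+rr*np.array([np.cos(a),np.sin(a)]);print(np.round((q-prev)/.3,3),end=" ");prev=q
print(prev)
save("s2.png",imaging.capture("side"))
E
```

```text
t: 4.15
tcp_pos: [0.5919, -0.0388, 0.0601]
tool_rot: [0.972, 0.235, -0.0, -0.0]
wrist_force: [-0.2, -0.0, -3.7]
grip_width: 0.18
gripper_force: 58.6
27.145256249917157
dist 0.0840943945249313 S 0.14519814048396074 70.06746343806049 turn 0.7491338376562782 0.6242781980468984
[-0.008  0.016] [-0.009  0.015] [-0.01   0.015] [-0.011  0.014] [-0.012  0.013] [-0.013  0.013] [-0.014  0.012] [-0.014  0.011] [-0.015  0.01 ] [-0.016  0.009] [-0.016  0.008] [-0.017  0.007] [0.54547764 0.00390805]
```

View pics/s2.png

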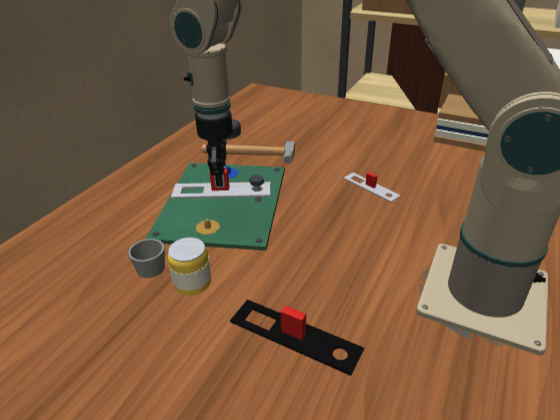

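The bar is lifted level at about (221,190), bolt still through it. Swinging.

```bash
python3 -m handwheel '[[-0.008,0.016,0,0.624,1],[-0.009,0.015,0,0.624,1],[-0.01,0.015,0,0.624,1],[-0.011,0.014,0,0.624,1],[-0.012,0.013,0,0.624,1],[-0.013,0.013,0,0.624,1],[-0.014,0.012,0,0.624,1],[-0.014,0.011,0,0.624,1],[-0.015,0.01,0,0.624,1],[-0.016,0.009,0,0.624,1],[-0.016,0.008,0,0.624,1],[-0.017,0.007,0,0.624,1],[0,0,0,0,1],[0,0,0,0,1],[0,0,0,0,1]]'
python3 - <<'E'
from h import *
from scipy.spatial.transform import Rotation as Ro
st=monitor.state();M=Ro.from_quat(st["tool_rot"]).as_matrix();print(st["tcp_pos"],np.degrees(np.arctan2(M[1,1],M[0,1]))+90,st["wrist_force"],st["ft_torque"])
W=imaging.camera_model("wrist");save("w2.png",imaging.capture("wrist"))
for p in [(.566,.0605,.032),(.5165,-.076,.074)]: print(proj(W,p))
E
```

```text
t: 5.7
tcp_pos: [0.5461, 0.0038, 0.0603]
tool_rot: [0.819, 0.573, 0.0, 0.0]
wrist_force: [-1.1, 0.1, -2.8]
grip_width: 0.18
gripper_force: 58.6
[0.54612624 0.00379761 0.06029672] 69.97027631426619 [-1.11896358  0.12864466 -2.81714995] [ 0.01397641 -0.03653363 -0.03277641]
[284.73892594 134.40341481]
[285.92682703 454.05176859]
```

View pics/w2.png

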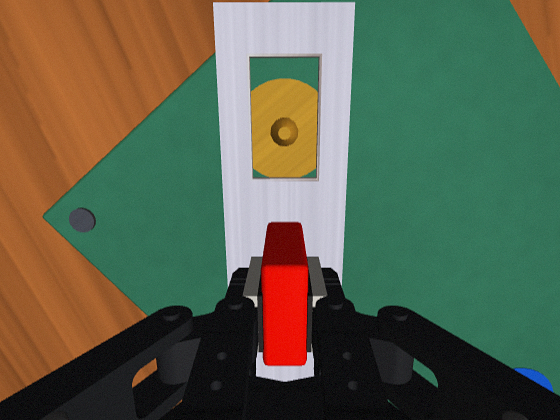

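The stud tip at (285,132) is centred in the slot (250–320, 55–180). Lowering, opening and retreating.

```bash
python3 -m handwheel '[[0,0,-0.02,0,1],[0,0,-0.02,0,1],[0,0,-0.02,0,1],[0,0,-0.02,0,1],[0,0,-0.017,0,1],[0,0,0,0,1],[0,0,0,0,1],[0,0,0,0,1]]'
```

```text
t: 6.55
tcp_pos: [0.5457, 0.004, 0.0311]
tool_rot: [0.819, 0.574, -0.0, -0.0]
wrist_force: [0.5, -1.1, -2.6]
grip_width: 0.176
gripper_force: 58.8
```

```bash
python3 -m handwheel '[[0,0,-0.001,0,1],[0,0,0,0,-1],[0,0,0,0,-1],[0,0,0,0,-1],[0,0,0,0,-1],[0,0,0,0,-1],[0,0,0,0,-1],[0,0,0,0,-1],[0,0,0.08,0,-1],[0,0,0.08,0,-1],[0,0,0.08,0,-1],[0,0,0.08,0,-1],[0,0,0.08,0,-1],[0,0,0,0,-1],[0,0,0,0,-1]]'
python3 - <<'E'
from h import *
save("w3.png",imaging.capture("wrist"))
E
```

```text
t: 8.05
tcp_pos: [0.5457, 0.004, 0.1511]
tool_rot: [0.819, 0.574, 0.0, 0.0]
wrist_force: [0.6, -0.5, -0.4]
grip_width: 1.004
gripper_force: 0.0
```

View pics/w3.png

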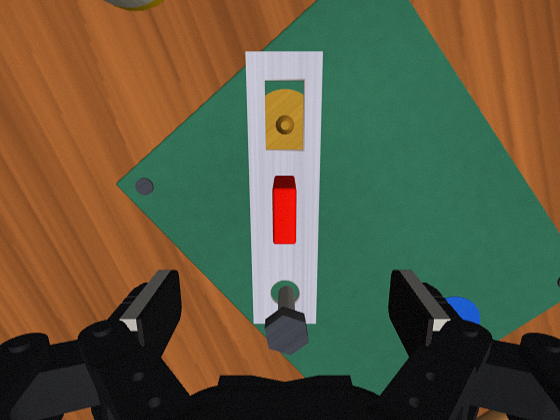

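The bar lies flat, the brass stud (285,125) stands in the slot, and the gripper is clear.

```bash
python3 -c "
from bench import r
print(r.hand_in())"
```

```text
the job is handed in; nothing more can be done
None
```

The job is handed in: the stop bar lies flat on the plate with the brass stud in its slot, let go and with the gripper clear, at about 8 s on the robot's clock; hand-in returned no verdict.

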